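# Open the violin cradle to the full-size mark and hold it

## Task

The violin is about to go into the repair cradle: take the small brass plane that was left lying in the cradle and set it down on its sole in the wooden tool tray, without dropping it. Then draw the cradle's sprung end rest out until the broad full-size band on its rod stands at the mouth of the tube, never letting the rest snap back, and finish while still holding it there, so that the instrument can be laid in. Leave the violin, the clamp and the jar where they are.

Things in the scene. Friction and masses are not known exactly. Their poses are not given: they have to be found in the camera images.
- cradle: Violin cradle screwed to the bench: plywood board 140 x 440 x 18 mm. Origin centre of its underside, y along it towards the sprung end rest (the pull direction), x across. At -y a fixed cork-faced fork, 100 mm high. Four cork-capped posts (28 mm across, 60 high) at y +65, x +-55 and y -145, x +-50. A fixed tube lies along the middle, y -34 to +100, up to 44 mm high. y -125 to -40: only the plane.
- end_rest (a joint): How far the sprung end rest is drawn out along the cradle's +y, m: 0 = home, 0.060 = the middle of the broad full-size band stands exactly at the tube's mouth, 0.082 = end stop. The inner spring pulls it home with about 4 N at 0 and 12 N at 0.060, friction about 1 N. It slides straight without turning and snaps home if let go.
- rest_top (a point): Centre of the end rest's top face, 100 mm above the bench; moves with the rest, axes as the cradle's. The rest is an upright dark wood block, cork pad towards the fork; from 58 to 100 mm above the bench a plain slab 22 mm thick along y and 50 mm wide across, this point midway in both, free all round to pinch from above. Lower: outside a rib and foot (to 52 mm), inside the 10 mm rod into the tube.
- full_mark (a point): Middle of the broad black band (4 mm wide) round the steel rod, on its axis 33 mm above the bench: the full-size mark. With the rest home it is hidden 60 mm inside the tube. A narrow black ring (1.5 mm), 21 mm nearer the rest, comes out first: three-quarter size, not wanted. Moves with the rest.
- tube_mouth (a point): Mouth of the tube, the outer edge of its brass ferrule (21 mm across), on the tube's axis; fixed on the cradle 100 mm along +y from its origin and 33 mm above the bench. Axes as the cradle's.
- plane: Small violin maker's brass plane, about 200 g, sole 70 x 28 mm, lying on its sole on the cradle's board (18 mm above the bench) between fork and tube. Origin centre of the sole's underside, x along it (front knob at +x), z up. Its brass cheeks are plain, upright, parallel, 28 mm over the outside and 26 mm high; wedge, blade and knob rise to about 40 mm.
- tray: Low open wooden tool tray with a grey felt floor, empty, fixed on the bench: 140 x 170 mm outside (x, y), walls 6 mm thick and 30 mm high, floor 6 mm above the bench. Origin at the centre of its underside.
- violin: Bystander: unvarnished violin lying on its back beyond the cradle, body 356 x 207 mm, about 75 mm high, neck and scroll to its -y; origin under the centre of its body.
- spool_clamp: Bystander: wooden spool clamp, 116 mm long and 32 mm thick, lying on the bench past the cradle's sprung end; origin on the bench under its middle, x along it.
- jar: Bystander: glass jar 60 mm across and 75 mm high, beyond the tray; origin at the centre of its underside.
Things that resemble listed ones, but are neither listed nor needed, are in the scene too. Of the things that look like the plane, the largest one is meant.

How it is judged:
By the outcome, as a careful person would: the job done as asked, in the order asked, and still so for the second after the job is handed in, while the arm keeps its last pose, push and grip.
It also fails if it takes over 51 s, if anything falls off the work surface, if the arm or the gripper's body presses on something with over 40 N, if the wrist force passes 120 N, or if a joint passes its speed limit or range.

## Robot

A 7-joint arm with a two-finger parallel gripper is mounted at the origin on the work surface. World frame = base frame: x ahead of the robot, y to its left, z up, the work surface at z = 0. Lengths are in m, angles in rad, forces in N, time in s.
With the tool pointing down it reaches from about 0.4 to 0.85 m from the base axis. Payload 4.5 kg.
Tool frame: the origin (TCP) lies midway between the tips of the shut fingers; the grasp point (between the pads) lies 19 mm behind it; z points along the fingers, y is the line along which they close (so a half turn about z gives the same grasp; the last joint's range is limited). The gripper opens to 88 mm and grips with 3 to 60 N. Pads are 18 mm wide; open, the fingers measure 123 mm over their backs; the gripper's body (75 mm by 187 mm) begins 45 mm behind the grasp point.
Start: joints at [-1.224, 0.689, -0.195, 1.565, 0.157, 0.902, -0.215], TCP at [0.192, 0.595, 0.239] pointing down, gripper open.
Joint ranges: [-3.01, 3.01], [-0.46, 2.08], [-1.47, 1.51], [0.13, 2.56], [-1, 4.14], [0.04, 2.09], [-2.66, 2.66]. Speed limits (rad/s): [2.57, 2.57, 3.14, 3.14, 3.14, 3.14, 3.14].

## Interface

Orientations are given as a unit quaternion [x, y, z, w].
In Python, from plant import r gives the robot as it stands.
- The arm moves only by the tool carry_out, never from a script. Its argument "plan" is a list of rows, each an object with "rot": the turn, a rotation vector about the tool's x, y, z in rad, a list of three; "xyz": the shift along the tool's x, y, z in m, a list of three; "grip": the closure in counts, from 0 (fully open) to 255 (shut). In form: [{"rot": [wx, wy, wz], "xyz": [dx, dy, dz], "grip": grip}, ...]. A call has 1 to 8 rows; each row is the pose to reach, as a shift and turn from the pose commanded when the call began, along the tool's axes at that moment; what a row does not reach only later rows make up. A row lasts 1/12 s, in which the tool goes at most 41.7 mm and 7.16 degrees, less where a joint would pass 70% of its speed; a pose out of reach is approached as far as the arm can. A call with a gripper value outside its range is refused whole. The fingers move at their own pace and stop on an object; "squeeze" is the grip in N (left out, the last holds). Time passes only in rows, so rows that repeat a pose let the fingers close. It gives the time, the measured TCP pose, the force, the opening and the grip force at its end, in the units of the state.
- r.get_state(): the state, without advancing time (a new reading comes with each control period).
- r.snapshot(name): name is "scene" or "top"; returns the picture (480x640x3 uint8, red, green, blue); there is no depth.
- r.camera_params(name): a dict with "fx", "fy", "cx", "cy" (pixels), "position" and "attitude" of the camera in the world. Camera axes: x right, y down, z forward; pixel columns grow to the right and rows downward; lengths in m; the calibration is good to about 2 mm. A picture is of the moment at which its call begins. camera_params takes no time and is no camera call.
- r.finish_job(): hands the job in; it is judged then, once.
The state is a dict: "clock": time; "q": joint angles; "qd": joint speeds; "joint_torque": joint torques, N m; "tool_pos": TCP position; "eef_rot": TCP orientation; "contact_force": force on the tool from outside, world axes, zero at the start; "moment": the same for the moment, N m; "opening": opening from 0.0 (shut) to 1.0 (fully open); "finger_force": force on a finger pad.
Only numpy, scipy, OpenCV 4.12 (cv2) and the standard library are available. Lean on these libraries where they do the work, as an engineer would, in place of code of your own. Each camera call takes 0.05 s, during which the arm holds its last target. There are 200 camera calls.

## Working session

There is one attempt and no reset: what is moved stays moved. The work goes in short steps, Python scripts to look and compute and a tool call to move; the robot and the scene stay as the last step left them, time stands still between calls to the robot, and variables do not carry over. Pictures are saved under pics/ and viewed, at most 10 in all, crops included, and the job is handed in when it is done.

Besides the shell and the picture viewer there is one more tool, called after "Request:" by a JSON object that holds its "api" and its "payload". carry_out: Moves the arm, as the interface text tells. Its arguments: {"type":"object","properties":{"plan":{"type":"array"},"squeeze":{"type":"number"}},"required":["plan"]}

```bash
mkdir -p pics; cat > h.py <<'E'
import numpy as np, cv2
from scipy.spatial.transform import Rotation as R
from plant import r
def snap(n,f):
    im=cv2.cvtColor(r.snapshot(n),cv2.COLOR_RGB2BGR); cv2.imwrite('pics/'+f,im); return im
def rot(p):
    a=np.array(p['attitude'],float); return R.from_quat(a).as_matrix() if a.size==4 else a.reshape(3,3)
def ray(n,uv,z):
    p=r.camera_params(n); d=rot(p)@np.array([(uv[0]-p['cx'])/p['fx'],(uv[1]-p['cy'])/p['fy'],1]); o=np.array(p['position'])
    return o+d*(z-o[2])/d[2]
def proj(n,X):
    p=r.camera_params(n); c=rot(p).T@(np.array(X)-np.array(p['position'])); return np.array([p['fx']*c[0]/c[2]+p['cx'],p['fy']*c[1]/c[2]+p['cy']])
def totool(dw):
    return R.from_quat(r.get_state()['eef_rot']).inv().apply(dw)
E
python3 - <<'E'
from h import *
snap('scene','s0.png');snap('top','t0.png')
print(r.camera_params('scene'),r.camera_params('top'));print(r.get_state())
E
```

```text
{'fx': 507.57537538882224, 'fy': 507.57537538882224, 'cx': 317.46706436257074, 'cy': 241.87279211661743, 'position': array([ 1.26039282, -0.37866072,  1.25360281]), 'attitude': array([ 0.84195602,  0.45999334, -0.13113432, -0.24963968])} {'fx': 460.26034841135436, 'fy': 460.26034841135436, 'cx': 326.3348711271252, 'cy': 244.03101529202792, 'position': array([0.56884981, 0.05735222, 1.05639009]), 'attitude': array([ 0.70843956, -0.7050791 ,  0.02284078, -0.02133456])}
{'clock': 0.1, 'q': array([-1.22421031,  0.68989938, -0.19452972,  1.56621278,  0.15729824,
        0.90250081, -0.2151265 ]), 'qd': array([ 0.00221322, -0.00173563,  0.00172552, -0.00235359,  0.00159899,
       -0.00028017,  0.00017197]), 'joint_torque': array([-3.15673889e-03, -5.28500140e+01, -1.27135400e+00, -1.53834969e+01,
       -5.25173417e-02,  2.05476201e-03,  4.35323295e-05]), 'tool_pos': array([0.19218378, 0.59413483, 0.23799819]), 'eef_rot': array([ 1.55730122e-01,  9.87799304e-01, -8.11468787e-04, -7.19090007e-05]), 'contact_force': array([0.3428505 , 0.25354469, 0.44497122]), 'moment': array([-0.00168762,  0.00695539,  0.07776343]), 'finger_force': 0.0, 'opening': 1.0011787022547562}
```

View pics/t0.png

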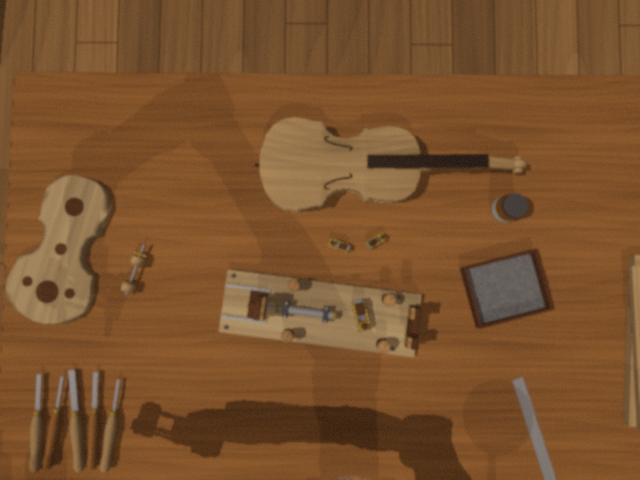

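View pics/s0.png

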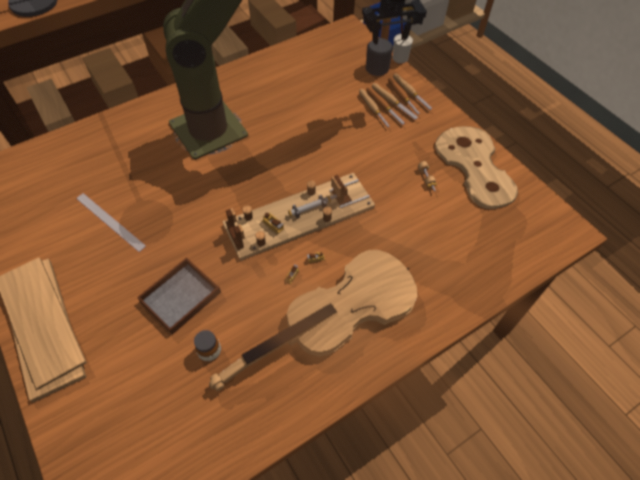

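Candidates for the plane in the top view are (362,316) in the cradle, and two smaller ones on the bench at (341,244) and (376,241). The one in the cradle is the largest, so I choose it. The tray is at (506,288), the end rest at (258,305) and the fork at (413,325). Next I check the choice in a close crop.

```bash
python3 - <<'E'
from h import *
im=cv2.imread('pics/t0.png'); c=im[262:364,212:432]
a=cv2.resize(c,None,fx=3.6,fy=3.6,interpolation=cv2.INTER_CUBIC)
b=cv2.imread('pics/s0.png')[165:260,215:385]; b=cv2.resize(b,(792,220+0) if 0 else None,fx=2.2,fy=2.2,interpolation=cv2.INTER_CUBIC)
o=np.zeros((a.shape[0]+b.shape[0],792,3),np.uint8); o[:a.shape[0]]=a[:,:792]; o[a.shape[0]:,:b.shape[1]]=b
cv2.imwrite('pics/c0.png',np.clip(o*1.5,0,255).astype(np.uint8)); print(o.shape)
# board corners at z=.018, tray top corners z=.03
for uv in [(227,271),(423,294),(415,356),(220,331)]: print(ray('top',uv,.018).round(4))
# tray felt mask
h=cv2.cvtColor(im,cv2.COLOR_BGR2HSV); m=((h[...,1]<60)&(h[...,2]>50)).astype(np.uint8); m[:, :455]=0;m[:240]=0;m[330:]=0;m[:,560:]=0
n,l,s,ce=cv2.connectedComponentsWithStats(m); k=1+s[1:,4].argmax(); print(s[k],ce[k])
rr=cv2.minAreaRect(np.argwhere(l==k)[:,::-1].astype(np.float32)); print(rr); print([ray('top',p,.006).round(4) for p in cv2.boxPoints(rr)],ray('top',rr[0],.006))
E
```

```text
(576, 792, 3)
[0.5719 0.2786 0.018 ]
[ 0.5224 -0.1624  0.018 ]
[ 0.3849 -0.1434  0.018 ]
[0.4381 0.2918 0.018 ]
[ 468  254   77   69 3578] [505.96059251 288.00251537]
((505.80657958984375, 288.10760498046875), (55.9877815246582, 65.270263671875), 75.65067291259766)
[array([ 0.5789, -0.2664,  0.006 ]), array([ 0.6165, -0.4116,  0.006 ]), array([ 0.4934, -0.4402,  0.006 ]), array([ 0.4564, -0.296 ,  0.006 ])] [ 0.5360728  -0.35350215  0.006     ]
```

View pics/c0.png

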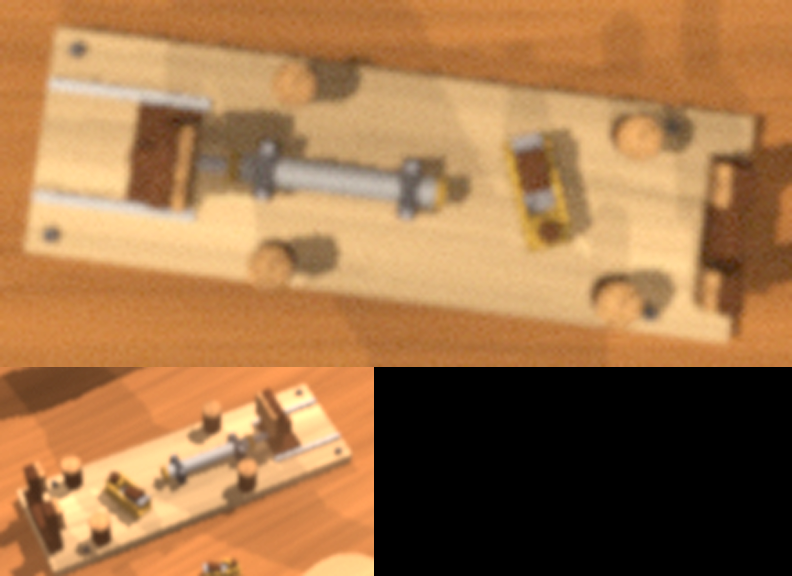

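```bash
python3 - <<'E'
from h import *
def c(u,v): return (212+u/3.6,262+v/3.6)
def P(u,v,z): return ray('top',c(u,v),z)
ce=[ray('top',p,.018)[:2] for p in [(227,271),(423,294),(415,356),(220,331)]]
cs=[P(u,v,.018)[:2] for u,v in [(55,27),(758,117),(732,343),(24,250)]]
cs=np.array(cs); o=cs.mean(0); ey=(cs[0]+cs[3]-cs[1]-cs[2]); print('len',np.linalg.norm(ey)/2); ey/=np.linalg.norm(ey); ex=np.array([ey[1],-ey[0]])
print('o',o,'ey',ey,'yaw deg',np.degrees(np.arctan2(-ey[0],ey[1])))
C=lambda p:(np.array([(p[:2]-o)@ex,(p[:2]-o)@ey])*1e3).round(1)
for n,q in dict(plane=[(507,145,.044),(545,132,.044),(568,235,.044),(530,247,.044),(538,190,.044),(550,231,.056)],posts=[(294,82,.06),(272,263,.06),(638,136,.06),(617,300,.06)],fork=[(712,158,.1),(752,160,.1),(738,320,.1),(697,308,.1),(725,210,.1),(720,255,.1)],tube=[(440,190,.033),(250,165,.033)],rest=[(140,100,.1),(200,110,.1),(185,210,.1),(128,205,.1)]).items():
    print(n,[(C(P(*t)).tolist(),P(*t)[:2].round(4).tolist()) for t in q])
# brass mask of plane
im=cv2.imread('pics/t0.png');h=cv2.cvtColor(im,cv2.COLOR_BGR2HSV)
print([h[int(262+v/3.6),int(212+u/3.6)].tolist() for u,v in [(513,170),(520,220),(560,205),(535,242),(590,220),(480,200)]])
E
```

```text
len 0.44252543399792127
o [0.47893518 0.06683922] ey [0.12321092 0.99238051] yaw deg -7.077450159066708
plane [([34.3, -66.3], [0.5048, -0.0032]), ([45.1, -88.2], [0.5128, -0.0263]), ([-14.7, -109.7], [0.4508, -0.0402]), ([-24.8, -87.7], [0.4435, -0.0172]), ([9.8, -88.3], [0.4778, -0.022]), ([-12.5, -97.4], [0.4546, -0.0283])]
posts [([56.2, 66.0], [0.5428, 0.1254]), ([-51.9, 64.8], [0.4354, 0.1375]), ([50.6, -142.3], [0.5116, -0.0806]), ([-47.3, -141.5], [0.4146, -0.0677])]
fork [([45.1, -180.1], [0.5015, -0.1175]), ([46.9, -203.1], [0.5005, -0.1404]), ([-44.2, -205.6], [0.4098, -0.1317]), ([-40.4, -181.6], [0.4164, -0.1084]), ([16.7, -191.0], [0.472, -0.1247]), ([-9.0, -191.1], [0.4464, -0.1217])]
tube [([1.3, -29.7], [0.4765, 0.0372]), ([1.5, 87.8], [0.4912, 0.1538])]
rest [([36.0, 149.8], [0.5331, 0.2111]), ([34.8, 114.8], [0.5276, 0.1765]), ([-22.8, 115.6], [0.4706, 0.1844]), ([-24.1, 148.3], [0.4733, 0.217])]
[[19, 169, 137], [18, 135, 145], [20, 163, 139], [19, 162, 146], [16, 116, 112], [18, 112, 148]]
```

The crop confirms the choice: the brass plane sits between fork and tube, centre at crop (538,190), with its knob end at (550,231). Its long axis is about 70 mm at that scale. Next I refine the pose with a mask.

```bash
cat >> h.py <<'E'
def go(x,y,z,yaw):
    "tool-frame shift and turn to have TCP at xyz, pointing down, closing axis at world angle yaw deg (mod 180)"
    s=r.get_state(); R0=R.from_quat(s['eef_rot']); best=None
    for k in (-180,0,180):
        a=np.radians(yaw+k); yv=np.array([np.cos(a),np.sin(a),0]); zv=np.array([0,0,-1.]); R1=R.from_matrix(np.c_[np.cross(yv,zv),yv,zv])
        rv=(R0.inv()*R1).as_rotvec()
        if best is None or np.linalg.norm(rv)<np.linalg.norm(best): best=rv
    d=R0.inv().apply(np.array([x,y,z])-s['tool_pos'])
    print('xyz',d.round(4),'rot',best.round(3),'deg',np.degrees(np.linalg.norm(best)).round(1),'dist',np.linalg.norm(d).round(3),'pos',s['tool_pos'].round(4),'q',s['q'].round(2))
E
python3 - <<'E'
from h import *
im=cv2.imread('pics/t0.png');h=cv2.cvtColor(im,cv2.COLOR_BGR2HSV).astype(int)
m=((h[...,1]>142)|((h[...,1]<75))).astype(np.uint8); w=np.zeros_like(m); w[294:336,348:376]=1; m*=w
m=cv2.morphologyEx(m,cv2.MORPH_CLOSE,np.ones((3,3),np.uint8))
n,l,s,ce=cv2.connectedComponentsWithStats(m); k=1+s[1:,4].argmax(); pts=np.argwhere(l==k)[:,::-1].astype(np.float32); print(s[k])
W=np.array([ray('top',p,.044)[:2] for p in pts],np.float32)*1000
rr=cv2.minAreaRect(W); print(rr, cv2.boxPoints(rr).round(1).tolist())
go(.48,-.02,.15,102.7)
E
```

```text
[352 299  19  33 406]
((478.0904846191406, -21.693923950195312), (68.27660369873047, 30.206951141357422), 14.204992294311523) [[441.29998779296875, -15.399999618530273], [448.70001220703125, -44.70000076293945], [514.9000244140625, -28.0], [507.5, 1.2999999523162842]]
xyz [-0.4628 -0.4957  0.0889] rot [-0.002 -0.    -0.534] deg 30.6 dist 0.684 pos [0.1922 0.5941 0.238 ] q [-1.22  0.69 -0.19  1.57  0.16  0.9  -0.22]
```

Request:
{"api": "carry_out", "payload": {"plan": [{"rot": [0, 0, -0.3], "xyz": [-0.23, -0.25, 0.0], "grip": 130}, {"rot": [0, 0, -0.3], "xyz": [-0.23, -0.25, 0.0], "grip": 130}, {"rot": [0, 0, -0.3], "xyz": [-0.23, -0.25, 0.0], "grip": 130}, {"rot": [0, 0, -0.3], "xyz": [-0.23, -0.25, 0.0], "grip": 130}, {"rot": [0, 0, -0.3], "xyz": [-0.23, -0.25, 0.0], "grip": 130}, {"rot": [0, 0, -0.3], "xyz": [-0.23, -0.25, 0.0], "grip": 130}, {"rot": [0, 0, -0.3], "xyz": [-0.23, -0.25, 0.0], "grip": 130}, {"rot": [0, 0, -0.3], "xyz": [-0.23, -0.25, 0.0], "grip": 130}], "squeeze": 15}}

```text
clock: 0.77
tool_pos: [0.3319, 0.2898, 0.2386]
eef_rot: [0.006, 1.0, -0.0, -0.0]
contact_force: [1.5, 0.4, -0.5]
opening: 0.489
finger_force: 0.0
```

```bash
python3 -c "
from h import *
go(.4768,-.017,.15,104); print(r.get_state()['opening'],r.get_state()['clock'])"
```

```text
xyz [-0.1487 -0.3049  0.0887] rot [-0.    -0.    -0.257] deg 14.7 dist 0.351 pos [0.3319 0.2898 0.2386] q [-0.6   0.47 -0.33  2.09  0.25  0.62  0.46]
0.48939690510507 0.7667
```

Request:
{"api": "carry_out", "payload": {"plan": [{"rot": [0, 0, -0.257], "xyz": [-0.149, -0.305, 0.03], "grip": 130}, {"rot": [0, 0, -0.257], "xyz": [-0.149, -0.305, 0.03], "grip": 130}, {"rot": [0, 0, -0.257], "xyz": [-0.149, -0.305, 0.06], "grip": 130}, {"rot": [0, 0, -0.257], "xyz": [-0.149, -0.305, 0.089], "grip": 130}, {"rot": [0, 0, -0.257], "xyz": [-0.149, -0.305, 0.089], "grip": 130}, {"rot": [0, 0, -0.257], "xyz": [-0.149, -0.305, 0.089], "grip": 130}, {"rot": [0, 0, -0.257], "xyz": [-0.149, -0.305, 0.089], "grip": 130}, {"rot": [0, 0, -0.257], "xyz": [-0.149, -0.305, 0.089], "grip": 130}]}}

```text
clock: 1.43
tool_pos: [0.4692, -0.0004, 0.1551]
eef_rot: [-0.122, 0.993, 0.0, -0.0]
contact_force: [1.0, 0.6, 1.0]
opening: 0.491
finger_force: 0.0
```

Request:
{"api": "carry_out", "payload": {"plan": [{"rot": [0, 0, 0], "xyz": [0, 0, 0], "grip": 130}, {"rot": [0, 0, 0], "xyz": [0, 0, 0], "grip": 130}, {"rot": [0, 0, 0], "xyz": [0, 0, 0], "grip": 130}]}}

```text
clock: 1.68
tool_pos: [0.4685, 0.0022, 0.1558]
eef_rot: [-0.122, 0.993, 0.0, -0.0]
contact_force: [-0.1, 1.3, 0.5]
opening: 0.491
finger_force: 0.0
```

```bash
python3 - <<'E'
from h import *
go(.4768,-.017,.065,104)
a=snap('scene','s1.png')[140:270,195:395]; cv2.imwrite('pics/c1.png',np.clip(cv2.resize(a,None,fx=4,fy=4,interpolation=cv2.INTER_CUBIC)*1.5,0,255).astype(np.uint8))
E
```

```text
xyz [-0.0034 -0.0208  0.0908] rot [ 0.001 -0.    -0.   ] deg 0.1 dist 0.093 pos [0.4685 0.0022 0.1558] q [ 0.12  0.65 -0.36  2.1   0.49  0.47  1.21]
```

View pics/c1.png

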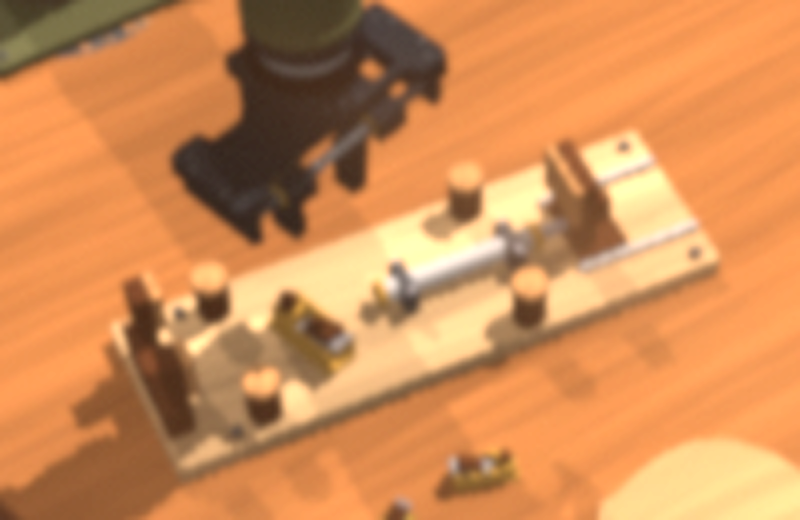

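The crop shows the gripper above the cradle with its long body along the closing line. The plane is at crop (315,330), which is scene pixel (274,222), and the fork at crop (160,370) could foul the body. I descend offset towards the tube.

Request:
{"api": "carry_out", "payload": {"plan": [{"rot": [0, 0, 0], "xyz": [-0.003, -0.021, 0.0], "grip": 130}, {"rot": [0, 0, 0], "xyz": [-0.003, -0.021, 0.03], "grip": 130}, {"rot": [0, 0, 0], "xyz": [-0.003, -0.021, 0.06], "grip": 130}, {"rot": [0, 0, 0], "xyz": [-0.003, -0.021, 0.085], "grip": 130}, {"rot": [0, 0, 0], "xyz": [-0.003, -0.021, 0.09], "grip": 130}, {"rot": [0, 0, 0], "xyz": [-0.003, -0.021, 0.09], "grip": 130}, {"rot": [0, 0, 0], "xyz": [-0.003, -0.021, 0.09], "grip": 130}]}}

```text
clock: 2.32
tool_pos: [0.477, -0.0167, 0.0668]
eef_rot: [-0.123, 0.992, 0.0, 0.0]
contact_force: [0.4, -0.5, 0.0]
opening: 0.488
finger_force: 0.0
```

```bash
python3 - <<'E'
from h import *
print(proj('scene',[.478,-.0217,.044]),proj('scene',[.458,-.0271,.058]))
go(.4768,-.017,.034,104)
a=snap('scene','s2.png')[165:265,215:345]; b=snap('top','t2.png')[270:365,330:430]
f=lambda a,k:np.clip(cv2.resize(a,None,fx=k,fy=k,interpolation=cv2.INTER_CUBIC)*1.6,0,255).astype(np.uint8)
A=f(a,3.4);B=f(b,3.5);o=np.zeros((max(len(A),len(B)),A.shape[1]+B.shape[1],3),np.uint8);o[:len(A),:A.shape[1]]=A;o[:len(B),A.shape[1]:]=B;cv2.imwrite('pics/c2.png',o);print(o.shape)
E
```

```text
[270.98926774 220.62918342] [265.58974213 213.90719153]
xyz [ 0.0003 -0.0003  0.0328] rot [0.    0.001 0.002] deg 0.1 dist 0.033 pos [ 0.477  -0.0167  0.0668] q [ 0.06  0.82 -0.19  2.13  0.61  0.24  1.14]
(340, 792, 3)
```

View pics/c2.png

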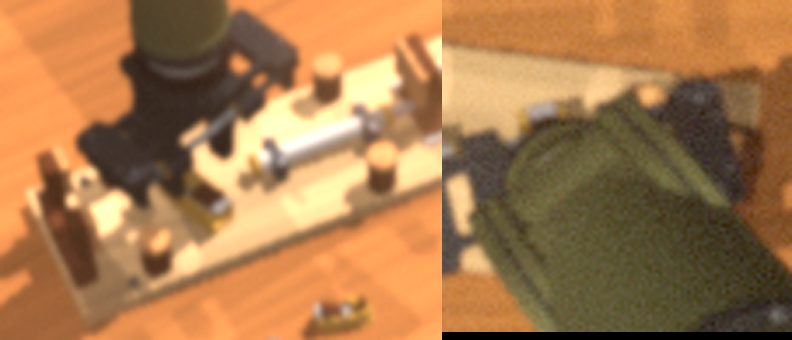

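The fingers straddle the plane in the scene view: it shows at crop (207,203) between them, with the body still clear of the fork.

Request:
{"api": "carry_out", "payload": {"plan": [{"rot": [0, 0, 0], "xyz": [0, 0, 0.015], "grip": 130}, {"rot": [0, 0, 0], "xyz": [0, 0, 0.025], "grip": 130}, {"rot": [0, 0, 0], "xyz": [0, 0, 0.031], "grip": 130}, {"rot": [0, 0, 0], "xyz": [0, 0, 0.031], "grip": 130}, {"rot": [0, 0, 0], "xyz": [0, 0, 0.031], "grip": 130}]}}

```text
clock: 2.83
tool_pos: [0.4771, -0.018, 0.0355]
eef_rot: [-0.122, 0.993, 0.0, 0.0]
contact_force: [-0.2, -0.6, 0.3]
opening: 0.489
finger_force: 0.0
```

Request:
{"api": "carry_out", "payload": {"plan": [{"rot": [0, 0, 0], "xyz": [0, 0, 0.0], "grip": 170}, {"rot": [0, 0, 0], "xyz": [0, 0, 0.0], "grip": 190}, {"rot": [0, 0, 0], "xyz": [0, 0, 0.0], "grip": 190}, {"rot": [0, 0, 0], "xyz": [0, 0, 0], "grip": 200}, {"rot": [0, 0, 0], "xyz": [0, 0, 0], "grip": 220}, {"rot": [0, 0, 0], "xyz": [0, 0, 0], "grip": 220}], "squeeze": 15}}

```text
clock: 3.33
tool_pos: [0.4772, -0.0183, 0.0355]
eef_rot: [-0.122, 0.993, -0.0, 0.001]
contact_force: [-0.5, -0.6, 6.3]
opening: 0.315
finger_force: 15.0
```

Request:
{"api": "carry_out", "payload": {"plan": [{"rot": [0, 0, 0], "xyz": [0, 0, 0], "grip": 255}, {"rot": [0, 0, 0], "xyz": [0, 0, -0.004], "grip": 255}, {"rot": [0, 0, 0], "xyz": [0, 0, -0.01], "grip": 255}, {"rot": [0, 0, 0], "xyz": [0, 0, -0.02], "grip": 255}, {"rot": [0, 0, 0], "xyz": [0, 0, -0.03], "grip": 255}, {"rot": [0, 0, 0], "xyz": [0, 0, -0.03], "grip": 255}], "squeeze": 25}}

```text
clock: 3.83
tool_pos: [0.4773, -0.0181, 0.0664]
eef_rot: [-0.122, 0.993, 0.0, 0.001]
contact_force: [0.1, -0.2, -2.8]
opening: 0.316
finger_force: 25.0
```

```bash
python3 - <<'E'
from h import *
a=snap('scene','s3.png')[165:265,215:345]
cv2.imwrite('pics/c3.png',np.clip(cv2.resize(a,None,fx=4,fy=4,interpolation=cv2.INTER_CUBIC)*1.6,0,255).astype(np.uint8))
go(.536,-.3535,.13,104)
E
```

```text
xyz [ 0.0238 -0.3397 -0.0644] rot [ 0.     0.002 -0.001] deg 0.1 dist 0.347 pos [ 0.4772 -0.0181  0.0657] q [ 0.06  0.82 -0.19  2.13  0.62  0.24  1.14]
```

View pics/c3.png

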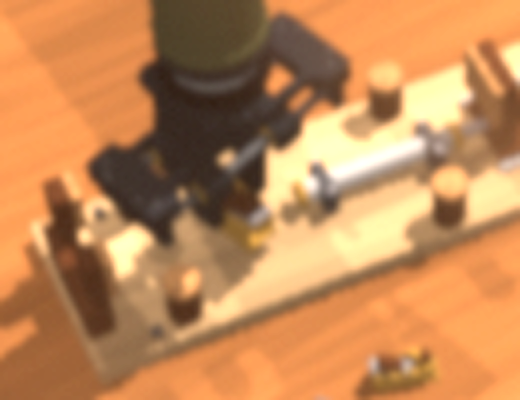

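The plane is held level off the board at crop (245,222), and its weight reads about 2 to 3 N. I carry it to the tray.

Request:
{"api": "carry_out", "payload": {"plan": [{"rot": [0, 0, 0], "xyz": [0, 0, -0.035], "grip": 255}, {"rot": [0, 0, 0], "xyz": [0.001, -0.02, -0.07], "grip": 255}, {"rot": [0, 0, 0], "xyz": [0.004, -0.055, -0.08], "grip": 255}, {"rot": [0, 0, 0], "xyz": [0.007, -0.095, -0.08], "grip": 255}, {"rot": [0, 0, 0], "xyz": [0.01, -0.135, -0.08], "grip": 255}, {"rot": [0, 0, 0], "xyz": [0.013, -0.175, -0.08], "grip": 255}, {"rot": [0, 0, 0], "xyz": [0.016, -0.215, -0.08], "grip": 255}, {"rot": [0, 0, 0], "xyz": [0.018, -0.25, -0.08], "grip": 255}]}}

```text
clock: 4.55
tool_pos: [0.5186, -0.2684, 0.144]
eef_rot: [-0.121, 0.993, -0.0, -0.001]
contact_force: [0.1, -0.3, -1.4]
opening: 0.315
finger_force: 25.0
```

Request:
{"api": "carry_out", "payload": {"plan": [{"rot": [0, 0, 0], "xyz": [0.003, -0.035, 0], "grip": 255}, {"rot": [0, 0, 0], "xyz": [0.005, -0.065, 0], "grip": 255}, {"rot": [0, 0, 0], "xyz": [0.006, -0.09, 0.01], "grip": 255}, {"rot": [0, 0, 0], "xyz": [0.006, -0.09, 0.04], "grip": 255}, {"rot": [0, 0, 0], "xyz": [0.006, -0.09, 0.07], "grip": 255}, {"rot": [0, 0, 0], "xyz": [0.006, -0.09, 0.08], "grip": 255}, {"rot": [0, 0, 0], "xyz": [0.006, -0.09, 0.08], "grip": 255}, {"rot": [0, 0, 0], "xyz": [0.006, -0.09, 0.08], "grip": 255}]}}

```text
clock: 5.22
tool_pos: [0.5357, -0.353, 0.0647]
eef_rot: [-0.122, 0.992, 0.001, -0.0]
contact_force: [0.1, 0.0, -2.1]
opening: 0.314
finger_force: 25.0
```

```bash
python3 - <<'E'
from h import *
go(.536,-.3535,.026,104)
a=snap('scene','s4.png')[230:350,120:240]
cv2.imwrite('pics/c4.png',np.clip(cv2.resize(a,None,fx=4,fy=4,interpolation=cv2.INTER_CUBIC)*1.6,0,255).astype(np.uint8))
E
```

```text
xyz [-0.0002 -0.0006  0.0387] rot [ 0.001 -0.001  0.001] deg 0.1 dist 0.039 pos [ 0.5357 -0.353   0.0647] q [ 0.74  0.97 -0.44  1.62  0.58  0.69  1.83]
```

View pics/c4.png

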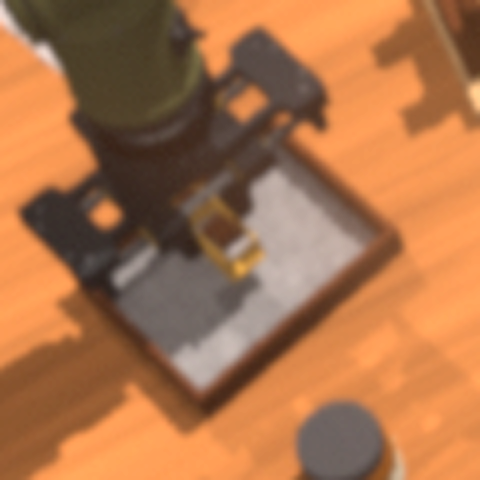

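The plane at crop (228,238) hangs over the middle of the felt, square to the tray. I lower it gently.

Request:
{"api": "carry_out", "payload": {"plan": [{"rot": [0, 0, 0], "xyz": [0, 0, 0.015], "grip": 255}, {"rot": [0, 0, 0], "xyz": [0, 0, 0.028], "grip": 255}, {"rot": [0, 0, 0], "xyz": [0, 0, 0.034], "grip": 255}, {"rot": [0, 0, 0], "xyz": [0, 0, 0.037], "grip": 255}, {"rot": [0, 0, 0], "xyz": [0, 0, 0.039], "grip": 255}, {"rot": [0, 0, 0], "xyz": [0, 0, 0.04], "grip": 255}, {"rot": [0, 0, 0], "xyz": [0, 0, 0.04], "grip": 255}]}}

```text
clock: 5.85
tool_pos: [0.5359, -0.3538, 0.0249]
eef_rot: [-0.122, 0.993, 0.0, 0.0]
contact_force: [0.2, -0.7, -1.6]
opening: 0.316
finger_force: 25.0
```

Request:
{"api": "carry_out", "payload": {"plan": [{"rot": [0, 0, 0], "xyz": [0, 0, 0.001], "grip": 255}, {"rot": [0, 0, 0], "xyz": [0, 0, 0.002], "grip": 255}, {"rot": [0, 0, 0], "xyz": [0, 0, 0.002], "grip": 255}, {"rot": [0, 0, 0], "xyz": [0, 0, 0.002], "grip": 255}]}}

```text
clock: 6.18
tool_pos: [0.5361, -0.354, 0.0236]
eef_rot: [-0.122, 0.993, -0.0, 0.0]
contact_force: [-0.4, 0.3, 3.0]
opening: 0.315
finger_force: 25.0
```

Contact is felt (+3 N), so I release slowly and rise.

Request:
{"api": "carry_out", "payload": {"plan": [{"rot": [0, 0, 0], "xyz": [0, 0, 0], "grip": 160}, {"rot": [0, 0, 0], "xyz": [0, 0, 0], "grip": 150}, {"rot": [0, 0, 0], "xyz": [0, 0, 0], "grip": 130}, {"rot": [0, 0, 0], "xyz": [0, 0, 0], "grip": 110}, {"rot": [0, 0, 0], "xyz": [0, 0, -0.02], "grip": 110}, {"rot": [0, 0, 0], "xyz": [0, 0, -0.06], "grip": 110}, {"rot": [0, 0, 0], "xyz": [0, 0, -0.1], "grip": 110}, {"rot": [0, 0, 0], "xyz": [0, 0, -0.14], "grip": 110}]}}

```text
clock: 6.85
tool_pos: [0.5353, -0.3534, 0.1641]
eef_rot: [-0.122, 0.993, 0.001, -0.0]
contact_force: [-0.4, -0.1, -0.0]
opening: 0.568
finger_force: 0.0
```

```bash
python3 - <<'E'
from h import *
# rest (unmoved, from t0): dark-wood top and cork, cradle axes refined from posts
im=cv2.imread('pics/t0.png')
def c(u,v): return (212+u/3.6,262+v/3.6)
src=np.array([(55,65),(-55,65),(50,-145),(-50,-145)],float)
pw=np.array([ray('top',c(u,v),.06)[:2] for u,v in [(294,82),(272,263),(638,136),(617,300)]])*1000
S,T=src-src.mean(0),pw-pw.mean(0)
ang=np.arctan2((S[:,0]*T[:,1]-S[:,1]*T[:,0]).sum(),(S*T).sum()); Rm=np.array([[np.cos(ang),-np.sin(ang)],[np.sin(ang),np.cos(ang)]])
o=pw.mean(0)-Rm@src.mean(0); print('cradle',o,np.degrees(ang),(pw-(src@Rm.T+o)).round(1).tolist())
cc=im[288:328,232:280]; h=cv2.cvtColor(cc,cv2.COLOR_BGR2HSV)
for row in (300,305,310): print(row,[(u,*im[row,u].tolist()) for u in range(244,272)])
go(.5,.17,.18,83)
E
```

```text
cradle [481.0748469   68.33541396] -7.163939473583035 [[-1.0, -0.5], [0.8, -2.2], [-1.0, 1.2], [1.2, 1.5]]
300 [(244, 82, 121, 152), (245, 85, 124, 151), (246, 90, 123, 152), (247, 83, 121, 148), (248, 74, 109, 135), (249, 52, 82, 109), (250, 36, 59, 84), (251, 26, 44, 73), (252, 25, 42, 70), (253, 27, 46, 74), (254, 32, 53, 78), (255, 28, 47, 78), (256, 23, 45, 76), (257, 28, 45, 75), (258, 28, 45, 76), (259, 24, 43, 74), (260, 31, 51, 78), (261, 36, 63, 93), (262, 47, 80, 112), (263, 53, 88, 124), (264, 54, 87, 122), (265, 42, 70, 101), (266, 31, 53, 80), (267, 29, 52, 72), (268, 37, 56, 78), (269, 43, 62, 80), (270, 40, 60, 79), (271, 43, 64, 81)]
305 [(244, 87, 129, 158), (245, 90, 129, 160), (246, 80, 120, 150), (247, 72, 105, 133), (248, 51, 76, 106), (249, 32, 57, 90), (250, 31, 52, 85), (251, 34, 57, 90), (252, 38, 57, 90), (253, 25, 49, 81), (254, 30, 52, 84), (255, 26, 50, 84), (256, 30, 53, 85), (257, 36, 56, 88), (258, 31, 51, 84), (259, 32, 51, 83), (260, 36, 58, 87), (261, 43, 71, 102), (262, 52, 86, 120), (263, 53, 87, 123), (264, 50, 79, 109), (265, 35, 59, 85), (266, 36, 54, 76), (267, 45, 60, 75), (268, 55, 63, 75), (269, 55, 66, 79), (270, 58, 71, 84), (271, 56, 68, 83)]
310 [(244, 100, 142, 171), (245, 99, 142, 170), (246, 92, 131, 163), (247, 81, 119, 147), (248, 54, 82, 114), (249, 33, 59, 88), (250, 30, 51, 83), (251, 28, 49, 83), (252, 29, 50, 81), (253, 28, 51, 85), (254, 29, 51, 86), (255, 36, 55, 90), (256, 26, 51, 88), (257, 36, 59, 90), (258, 31, 54, 87), (259, 28, 55, 87), (260, 45, 77, 110), (261, 58, 97, 134), (262, 57, 98, 135), (263, 55, 90, 123), (264, 38, 67, 94), (265, 33, 55, 78), (266, 43, 66, 83), (267, 50, 76, 96), (268, 60, 83, 104), (269, 57, 80, 102), (270, 63, 84, 102), (271, 63, 81, 102)]
xyz [-0.0925  0.5164 -0.0154] rot [ 0.001 -0.001  0.367] deg 21.0 dist 0.525 pos [ 0.5353 -0.3534  0.1641] q [ 0.78  0.84 -0.51  1.57  0.5   0.87  1.9 ]
```

```bash
python3 - <<'E'
from h import *
o=np.array([.4811,.0683]); a=np.radians(-7.16); ex=np.array([np.cos(a),np.sin(a)]); ey=np.array([-np.sin(a),np.cos(a)])
for u,v in [(248.3,305),(253.6,305),(260,305)]:
    p=ray('top',(u,v),.1)[:2]-o; print(p@ex,p@ey)
im=cv2.imread('pics/t0.png')
for u in (252,255): print(u,[(v,*im[v,u].tolist()) for v in list(range(284,296))+list(range(314,326))])
P=o+ey*.134; print(P); go(*P,.15,82.84)
E
```

```text
0.0021604991034152744 0.14906548073595427
0.0035726389477529134 0.13822120936378304
0.005277962492838511 0.12512548702834084
252 [(284, 82, 118, 147), (285, 84, 118, 143), (286, 92, 119, 139), (287, 115, 132, 145), (288, 123, 133, 143), (289, 110, 119, 131), (290, 84, 95, 111), (291, 51, 66, 88), (292, 27, 46, 76), (293, 31, 48, 78), (294, 26, 45, 75), (295, 26, 47, 76), (314, 30, 52, 85), (315, 31, 50, 85), (316, 27, 51, 85), (317, 46, 64, 90), (318, 68, 82, 103), (319, 103, 113, 126), (320, 120, 133, 146), (321, 124, 145, 159), (322, 112, 145, 166), (323, 102, 143, 168), (324, 99, 143, 170), (325, 101, 144, 172)]
255 [(284, 88, 125, 153), (285, 81, 118, 145), (286, 86, 115, 141), (287, 108, 126, 143), (288, 123, 135, 145), (289, 119, 128, 136), (290, 97, 105, 117), (291, 62, 73, 91), (292, 33, 47, 76), (293, 28, 48, 79), (294, 29, 47, 78), (295, 27, 46, 75), (314, 30, 54, 91), (315, 35, 57, 90), (316, 34, 54, 88), (317, 35, 58, 88), (318, 37, 58, 89), (319, 61, 78, 103), (320, 104, 115, 131), (321, 119, 136, 150), (322, 116, 143, 162), (323, 107, 146, 169), (324, 100, 143, 171), (325, 99, 143, 171)]
[0.49780184 0.20125506]
xyz [-0.098   0.5472  0.0146] rot [ 0.001 -0.001  0.37 ] deg 21.2 dist 0.556 pos [ 0.5353 -0.3534  0.1641] q [ 0.78  0.84 -0.51  1.57  0.5   0.87  1.9 ]
```

Request:
{"api": "carry_out", "payload": {"plan": [{"rot": [0, 0, 0.37], "xyz": [-0.01, 0.03, -0.015], "grip": 110}, {"rot": [0, 0, 0.37], "xyz": [-0.02, 0.07, -0.015], "grip": 110}, {"rot": [0, 0, 0.37], "xyz": [-0.035, 0.11, -0.015], "grip": 110}, {"rot": [0, 0, 0.37], "xyz": [-0.045, 0.15, -0.015], "grip": 110}, {"rot": [0, 0, 0.37], "xyz": [-0.05, 0.19, -0.015], "grip": 110}, {"rot": [0, 0, 0.37], "xyz": [-0.055, 0.23, -0.015], "grip": 110}, {"rot": [0, 0, 0.37], "xyz": [-0.06, 0.27, -0.015], "grip": 110}, {"rot": [0, 0, 0.37], "xyz": [-0.065, 0.31, -0.015], "grip": 110}]}}

```text
clock: 7.52
tool_pos: [0.5234, -0.0354, 0.1781]
eef_rot: [0.063, 0.998, 0.0, 0.0]
contact_force: [1.3, 0.7, 0.1]
opening: 0.567
finger_force: 0.0
```

```bash
python3 - <<'E'
from h import *
a=snap('scene','s5.png')[230:350,120:240]
cv2.imwrite('pics/c5.png',np.clip(cv2.resize(a,None,fx=3,fy=3,interpolation=cv2.INTER_CUBIC)*1.6,0,255).astype(np.uint8))
o=np.array([.4811,.0683]); a=np.radians(-7.16); ey=np.array([-np.sin(a),np.cos(a)]);go(*(o+ey*.134),.15,82.84)
E
```

```text
xyz [0.05   0.2204 0.0306] rot [ 0.009 -0.     0.013] deg 0.9 dist 0.228 pos [ 0.5227 -0.0236  0.1787] q [ 0.19  0.66 -0.37  1.93  0.38  0.62  1.04]
```

View pics/c5.png

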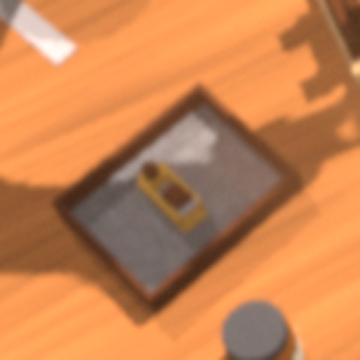

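The plane stands on its sole mid-tray at crop (172,193), knob up-left at (150,170). Now I go to the end rest.

Request:
{"api": "carry_out", "payload": {"plan": [{"rot": [0.009, 0, 0.013], "xyz": [0.01, 0.03, 0], "grip": 90}, {"rot": [0.009, 0, 0.013], "xyz": [0.02, 0.07, 0], "grip": 90}, {"rot": [0.009, 0, 0.013], "xyz": [0.03, 0.11, 0], "grip": 90}, {"rot": [0.009, 0, 0.013], "xyz": [0.04, 0.15, 0], "grip": 90}, {"rot": [0.009, 0, 0.013], "xyz": [0.047, 0.19, 0.01], "grip": 90}, {"rot": [0.009, 0, 0.013], "xyz": [0.048, 0.215, 0.03], "grip": 90}, {"rot": [0.009, 0, 0.013], "xyz": [0.048, 0.22, 0.03], "grip": 90}, {"rot": [0.009, 0, 0.013], "xyz": [0.048, 0.22, 0.03], "grip": 90}]}}

```text
clock: 8.23
tool_pos: [0.5031, 0.1894, 0.1473]
eef_rot: [0.067, 0.998, -0.004, -0.001]
contact_force: [0.5, -0.8, 0.6]
opening: 0.646
finger_force: 0.0
```

```bash
cat >> h.py <<'E'
O=np.array([.4811,.0683]); _a=np.radians(-7.16); EX=np.array([np.cos(_a),np.sin(_a)]); EY=np.array([-np.sin(_a),np.cos(_a)])
def cr():
    s=r.get_state(); p=s['tool_pos'][:2]-O; f=s['contact_force']; print('cradle xy mm',(p@EX*1e3).round(1),(p@EY*1e3).round(1),'z',s['tool_pos'][2].round(4),'Fx,y',(f[:2]@EX).round(1),(f[:2]@EY).round(1),'Fz',f[2].round(1),'open mm',s['opening']*88,'t',s['clock'])
E
python3 - <<'E'
from h import *
cr(); go(*(O+EY*.137+EX*.002),.068,82.84)
a=snap('scene','s6.png')[150:250,260:400]
cv2.imwrite('pics/c6.png',np.clip(cv2.resize(a,None,fx=4,fy=4,interpolation=cv2.INTER_CUBIC)*1.6,0,255).astype(np.uint8))
E
```

```text
cradle xy mm 6.7 122.9 z 0.1473 Fx,y 0.6 -0.8 Fz 0.6 open mm 56.88712410684935 t 8.2333
xyz [0.0048 0.0147 0.0792] rot [-0.008 -0.001 -0.009] deg 0.7 dist 0.081 pos [0.5031 0.1894 0.1473] q [-0.28  0.72 -0.28  1.91  0.36  0.57  0.64]
```

View pics/c6.png

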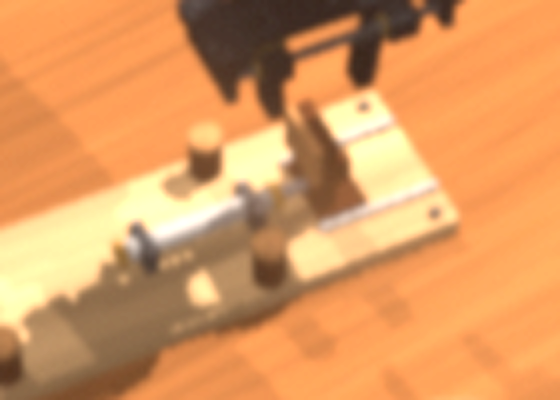

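The rest's top edge is at crop (310,115), with the open fingers above it, still about 14 mm too far inward. I correct that, then descend.

Request:
{"api": "carry_out", "payload": {"plan": [{"rot": [-0.008, 0, -0.009], "xyz": [0.005, 0.015, 0], "grip": 90}, {"rot": [-0.008, 0, -0.009], "xyz": [0.005, 0.015, 0.0], "grip": 90}, {"rot": [-0.008, 0, -0.009], "xyz": [0.005, 0.015, 0.02], "grip": 90}, {"rot": [-0.008, 0, -0.009], "xyz": [0.005, 0.015, 0.04], "grip": 90}, {"rot": [-0.008, 0, -0.009], "xyz": [0.005, 0.015, 0.04], "grip": 90}, {"rot": [-0.008, 0, -0.009], "xyz": [0.005, 0.015, 0.04], "grip": 90}]}}

```text
clock: 8.78
tool_pos: [0.5006, 0.2012, 0.1078]
eef_rot: [0.065, 0.998, -0.001, -0.001]
contact_force: [-0.7, -0.7, 0.6]
opening: 0.646
finger_force: 0.0
```

```bash
python3 - <<'E'
from h import *
cr(); go(*(O+EY*.137+EX*.002),.068,82.84)
E
```

```text
cradle xy mm 2.8 134.3 z 0.1078 Fx,y -0.6 -0.8 Fz 0.6 open mm 56.844328090046616 t 8.7833
xyz [0.0008 0.0028 0.0398] rot [-0.002 -0.001 -0.006] deg 0.4 dist 0.04 pos [0.5006 0.2012 0.1078] q [-0.32  0.79 -0.25  1.93  0.39  0.48  0.6 ]
```

Now I descend and close lightly.

Request:
{"api": "carry_out", "payload": {"plan": [{"rot": [-0.002, 0, -0.006], "xyz": [0.001, 0.003, 0.005], "grip": 90}, {"rot": [-0.002, 0, -0.006], "xyz": [0.001, 0.003, 0.02], "grip": 90}, {"rot": [-0.002, 0, -0.006], "xyz": [0.001, 0.003, 0.035], "grip": 90}, {"rot": [-0.002, 0, -0.006], "xyz": [0.001, 0.003, 0.04], "grip": 90}, {"rot": [-0.002, 0, -0.006], "xyz": [0.001, 0.003, 0.04], "grip": 90}, {"rot": [-0.002, 0, -0.006], "xyz": [0.001, 0.003, 0.04], "grip": 90}]}}

```text
clock: 9.28
tool_pos: [0.5006, 0.2055, 0.0684]
eef_rot: [0.062, 0.998, 0.001, 0.0]
contact_force: [-0.3, 0.2, -0.2]
opening: 0.647
finger_force: 0.0
```

Request:
{"api": "carry_out", "payload": {"plan": [{"rot": [0, 0, 0], "xyz": [0, 0, 0], "grip": 130}, {"rot": [0, 0, 0], "xyz": [0, 0, 0], "grip": 150}, {"rot": [0, 0, 0], "xyz": [0, 0, 0], "grip": 165}, {"rot": [0, 0, 0], "xyz": [0, 0, 0], "grip": 180}, {"rot": [0, 0, 0], "xyz": [0, 0, 0], "grip": 195}, {"rot": [0, 0, 0], "xyz": [0, 0, 0], "grip": 210}, {"rot": [0, 0, 0], "xyz": [0, 0, 0], "grip": 210}, {"rot": [0, 0, 0], "xyz": [0, 0, 0], "grip": 210}], "squeeze": 5}}

```text
clock: 9.95
tool_pos: [0.5003, 0.2027, 0.0681]
eef_rot: [0.063, 0.998, -0.001, -0.0]
contact_force: [0.4, -5.4, 3.8]
opening: 0.249
finger_force: 5.0
```

```bash
python3 - <<'E'
from h import *
cr()
E
```

```text
cradle xy mm 2.3 135.7 z 0.0681 Fx,y 1.1 -5.3 Fz 3.8 open mm 21.87161690263848 t 9.95
```

Request:
{"api": "carry_out", "payload": {"plan": [{"rot": [0, 0, 0], "xyz": [0, -0.002, 0], "grip": 210}, {"rot": [0, 0, 0], "xyz": [0, -0.003, 0], "grip": 255}, {"rot": [0, 0, 0], "xyz": [0, -0.003, 0], "grip": 255}, {"rot": [0, 0, 0], "xyz": [0, -0.003, 0], "grip": 255}], "squeeze": 5}}

```text
clock: 10.28
tool_pos: [0.5, 0.201, 0.068]
eef_rot: [0.062, 0.998, -0.0, 0.0]
contact_force: [0.4, -5.4, 4.8]
opening: 0.248
finger_force: 5.0
```

```bash
python3 - <<'E'
from h import *
cr()
E
```

```text
cradle xy mm 2.3 134.1 z 0.068 Fx,y 1.1 -5.3 Fz 4.8 open mm 21.796514571420243 t 10.2833
```

Request:
{"api": "carry_out", "payload": {"plan": [{"rot": [0, 0, 0], "xyz": [0, -0.002, 0], "grip": 255}, {"rot": [0, 0, 0], "xyz": [0, -0.003, 0], "grip": 255}, {"rot": [0, 0, 0], "xyz": [0, -0.003, 0], "grip": 255}, {"rot": [0, 0, 0], "xyz": [0, -0.003, 0], "grip": 255}]}}

```text
clock: 10.62
tool_pos: [0.4998, 0.1988, 0.068]
eef_rot: [0.062, 0.998, 0.0, 0.0]
contact_force: [0.1, -5.3, 4.8]
opening: 0.252
finger_force: 5.0
```

```bash
python3 - <<'E'
from h import *
cr()
E
```

```text
cradle xy mm 2.3 131.8 z 0.068 Fx,y 0.8 -5.3 Fz 4.8 open mm 22.139735995797402 t 10.6167
```

Request:
{"api": "carry_out", "payload": {"plan": [{"rot": [0, 0, 0], "xyz": [0, -0.002, 0], "grip": 255}, {"rot": [0, 0, 0], "xyz": [0, -0.004, 0], "grip": 255}, {"rot": [0, 0, 0], "xyz": [0, -0.004, 0], "grip": 255}, {"rot": [0, 0, 0], "xyz": [0, -0.004, 0], "grip": 255}]}}

```text
clock: 10.95
tool_pos: [0.4994, 0.1956, 0.068]
eef_rot: [0.062, 0.998, 0.001, 0.0]
contact_force: [1.5, -3.0, 4.7]
opening: 0.248
finger_force: 5.0
```

```bash
python3 - <<'E'
from h import *
cr()
E
```

```text
cradle xy mm 2.3 128.5 z 0.068 Fx,y 1.8 -2.8 Fz 4.7 open mm 21.86697512606231 t 10.95
```

Request:
{"api": "carry_out", "payload": {"plan": [{"rot": [0, 0, 0], "xyz": [0, -0.002, 0], "grip": 255}, {"rot": [0, 0, 0], "xyz": [0, -0.002, 0], "grip": 255}, {"rot": [0, 0, 0], "xyz": [0, -0.002, 0], "grip": 255}]}}

```text
clock: 11.2
tool_pos: [0.4994, 0.1955, 0.068]
eef_rot: [0.061, 0.998, 0.002, 0.001]
contact_force: [1.4, 2.8, 2.7]
opening: 0.249
finger_force: 5.0
```

```bash
python3 - <<'E'
from h import *
cr()
E
```

```text
cradle xy mm 2.3 128.5 z 0.068 Fx,y 1.1 3.0 Fz 2.7 open mm 21.93456895226816 t 11.2
```

The rest is home at cradle y 128.5: the position stayed put while the force reversed. I grip firmly and draw it out.

Request:
{"api": "carry_out", "payload": {"plan": [{"rot": [0, 0, 0], "xyz": [0, 0, 0], "grip": 255}, {"rot": [0, 0, 0], "xyz": [0, 0, 0], "grip": 255}, {"rot": [0, 0, 0], "xyz": [0, 0.005, 0], "grip": 255}, {"rot": [0, 0, 0], "xyz": [0, 0.015, 0], "grip": 255}, {"rot": [0, 0, 0], "xyz": [0, 0.025, 0], "grip": 255}, {"rot": [0, 0, 0], "xyz": [0, 0.035, 0], "grip": 255}, {"rot": [0, 0, 0], "xyz": [0, 0.035, 0], "grip": 255}, {"rot": [0, 0, 0], "xyz": [0, 0.035, 0], "grip": 255}], "squeeze": 50}}

```text
clock: 11.87
tool_pos: [0.5029, 0.2241, 0.068]
eef_rot: [0.063, 0.998, -0.003, -0.0]
contact_force: [-0.4, -7.2, 9.4]
opening: 0.243
finger_force: 50.1
```

```bash
python3 - <<'E'
from h import *
cr()
E
```

```text
cradle xy mm 2.2 157.3 z 0.068 Fx,y 0.5 -7.2 Fz 9.4 open mm 21.37132119670249 t 11.8667
```

Request:
{"api": "carry_out", "payload": {"plan": [{"rot": [0, 0, 0], "xyz": [0, 0.01, 0], "grip": 255}, {"rot": [0, 0, 0], "xyz": [0, 0.02, 0], "grip": 255}, {"rot": [0, 0, 0], "xyz": [0, 0.027, 0], "grip": 255}, {"rot": [0, 0, 0], "xyz": [0, 0.031, 0], "grip": 255}, {"rot": [0, 0, 0], "xyz": [0, 0.031, 0], "grip": 255}, {"rot": [0, 0, 0], "xyz": [0, 0.031, 0], "grip": 255}, {"rot": [0, 0, 0], "xyz": [0, 0.031, 0], "grip": 255}]}}

```text
clock: 12.45
tool_pos: [0.5064, 0.2519, 0.0679]
eef_rot: [0.064, 0.998, -0.005, -0.001]
contact_force: [-0.7, -10.6, 10.7]
opening: 0.24
finger_force: 50.3
```

```bash
python3 - <<'E'
from h import *
cr()
E
```

```text
cradle xy mm 2.2 185.3 z 0.0679 Fx,y 0.7 -10.6 Fz 10.7 open mm 21.136827864947993 t 12.45
```

Request:
{"api": "carry_out", "payload": {"plan": [{"rot": [0, 0, 0], "xyz": [0, 0.002, 0], "grip": 255}, {"rot": [0, 0, 0], "xyz": [0, 0.0035, 0], "grip": 255}, {"rot": [0, 0, 0], "xyz": [0, 0.0035, 0], "grip": 255}, {"rot": [0, 0, 0], "xyz": [0, 0.0035, 0], "grip": 255}, {"rot": [0, 0, 0], "xyz": [0, 0.0035, 0], "grip": 255}]}}

```text
clock: 12.87
tool_pos: [0.5067, 0.2549, 0.0679]
eef_rot: [0.064, 0.998, -0.005, -0.001]
contact_force: [-0.8, -11.6, 11.7]
opening: 0.243
finger_force: 50.3
```

```bash
python3 - <<'E'
from h import *
cr()
ims=[r.snapshot('scene').astype(float) for _ in range(8)]; im=cv2.cvtColor(np.mean(ims,0).astype(np.uint8),cv2.COLOR_RGB2BGR); cv2.imwrite('pics/s7.png',im)
cr()
m=O+EY*.1
for d in (0,.021,.04): print(proj('scene',[*(m+EY*d),.033]))
a=im[165:225,305:375]; cv2.imwrite('pics/c7.png',np.clip(cv2.resize(a,None,fx=9,fy=9,interpolation=cv2.INTER_CUBIC)*1.7,0,255).astype(np.uint8))
E
```

```text
cradle xy mm 2.2 188.4 z 0.0679 Fx,y 0.6 -11.6 Fz 11.7 open mm 21.410750514290488 t 12.8667
cradle xy mm 2.2 188.3 z 0.0679 Fx,y 1.1 -10.9 Fz 11.5 open mm 21.66094007627921 t 13.2667
[328.07183388 198.77950277]
[334.27118352 196.42879597]
[339.84509321 194.31524727]
```

View pics/c7.png

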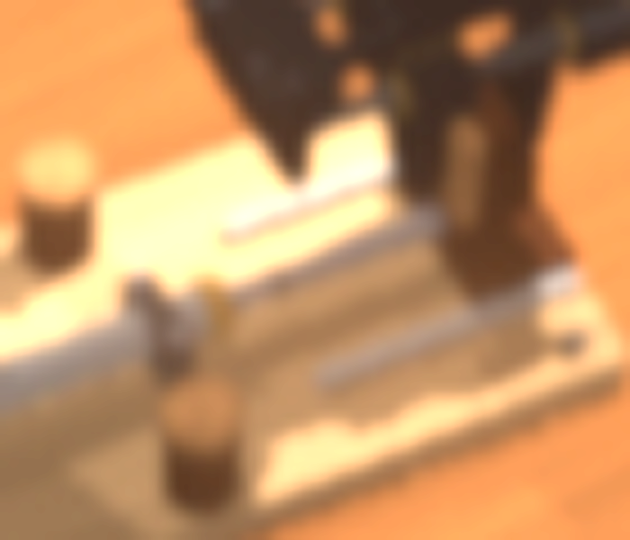

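The crop shows the ferrule at (213,303), with its outer edge near (226,300). The narrow ring has come out to about (280,282), which is 55 px or 21 mm beyond the mouth. That puts the broad band at the mouth, in line with the 59.8 mm of measured draw and a steady 11 N pull.

```bash
python3 -c "
from h import *
print(r.finish_job())"
```

```text
the job is handed in; nothing more can be done
None
```

I set the plane on its sole in the tray, drew the end rest out about 59.8 mm so the full-size band stands at the tube mouth, and handed the job in at 13.3 s still holding it there. No verdict was shown.

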